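Put the stray jar in its own lane and restock the tip boxes

ROBOT

A 6-joint arm with a two-finger parallel gripper is mounted at the origin on the work surface. World frame = base frame: x ahead of the robot, y to its left, z up, the work surface at z = 0. Lengths are in m, angles in rad, forces in N, time in s.
With the tool pointing down it reaches from about 0.35 to 0.775 m from the base axis. Payload 5.5 kg.
Tool frame: the origin (TCP) lies at the very end of the fingers, on their centre line; the grasp point (between the pads) lies 19 mm behind it; z points along the fingers, x is the direction in which the jaws open and shut, and the axes are right-handed (so a half turn about z gives the same grasp; the last joint's range is limited). The gripper opens to 85 mm and grips with 20 to 120 N. Pads are 22 mm wide; open, the fingers measure 114 mm over their backs; the gripper's body (76 mm by 85 mm) begins 54 mm behind the grasp point. The pads swing forward as they close: fully open they stand 13 mm farther back than shut.
Start: joints at [1.142, 0.313, 0.046, 1.304, 0, 1.431], TCP at [0.164, 0.551, 0.231] pointing down, gripper open.
Joint ranges: [-2.76, 2.76], [-0.86, 1.69], [-1.03, 1.26], [-2.2, 2.34], [-1.47, 1.5], [-3.14, 3.14]. Speed limits (rad/s): [2.57, 2.57, 3.14, 3.14, 3.14, 3.14].

INTERFACE

Orientations are given as a unit quaternion [w, x, y, z].
In Python, from workcell import monitor, eyes, ticket gives the robot as it stands.
- The arm moves only by the tool send_rows, never from a script. Its argument "targets" is a list of rows, each a list of 5 numbers: the shift along the world's x, y, z in m, then the turn about the world's z in degrees, then the closure in counts, from 0 (fully open) to 255 (shut). A call has 1 to 12 rows; each row shifts and turns the commanded pose from where the row before left it; what a row does not reach is not made up. A row lasts 1/10 s, in which the tool goes at most 50 mm and 8.59 degrees, less where a joint would pass 70% of its speed; a pose out of reach is approached as far as the arm can. A call is refused whole if a number of a shift passes 0.05 or a number of a turn 8.59, either way. A call with a gripper value outside its range is refused whole. The fingers move at their own pace and stop on an object; "newtons" is the grip in N (left out, the last holds). Time passes only in rows, so rows that do not move let the fingers close. It gives the time, the measured TCP pose, the force and the opening at its end, in the units of the state.
- monitor.get_state(): the state, without advancing time (a new reading comes with each control period).
- eyes.read_camera(name): name is "scene" or "top" or "wrist"; returns a dict with "img" (400x640x3 uint8, red, green, blue), "z_map" (400x640 float32, m along the optical axis (not along the pixel's ray), 0 where there is no reading), "camera_matrix" (3x3 intrinsics, pixels), "pose" (4x4, takes a point from camera to world coordinates); the wrist camera has in their place "T_tool_cam" (4x4, takes a point from camera to tool coordinates, whose origin is the TCP and whose axes are the tool frame's). Camera axes: x right, y down, z forward; pixel columns grow to the right and rows downward; lengths in m; the calibration is good to about 2 mm. A picture is of the moment at which its call begins: read the wrist's pose just before it.
- ticket.hand_in(): hands the job in, once; it reports no verdict.
Trained networks look in the newest picture that a camera, given by its name, has taken for a name from the list of things; names that differ only in an ending like _2 or _b are one class to them, and where a whole thing is asked for, a point or a joint stands for the part that bears it (a point fixed in the world has none). Each returns a list of dicts, best first, with "conf" (0 to 1); they miss things now and then, are a little off and sometimes report something else, mostly with a low value. They report only what shows in the picture. A call takes as long as a camera call. They do not tell look-alikes from the thing itself.
- eyes.spot_in(name, camera): "xyz" ([x, y, z] in m, in world coordinates, good to about 4 mm: the middle of the surface that is visible of it).
- eyes.tip_of(name, camera): "xyz" ([x, y, z] in m, in world coordinates, good to about 4 mm: a listed point, or the origin of a listed thing).
The state is a dict: "clock": time; "joint_pos": joint angles; "qvel": joint speeds; "tau": joint torques, N m; "tcp_pos": TCP position; "orientation": TCP orientation; "wrist_force": force on the tool from outside, world axes, zero at the start; "ft_torque": the same for the moment, N m; "finger_gap": finger opening in m.
Only numpy, scipy, OpenCV 4.12 (cv2) and the standard library are available. Lean on these libraries where they do the work, as an engineer would, in place of code of your own. Each camera call takes 0.05 s, during which the arm holds its last target.

TASK

A jar has been put in the tip-box lane of the sloped feed rack. Take it out and set it down at the high end of the jars' lane so that it slides down, upright, to the jar waiting there; then set the tip box from the bench down at the high end of the tip-box lane, thumb-tab end first, so that it slides down against the box already in it. Set them down rather than dropping them, and do not disturb anything else.

Things in the scene. Friction and masses are not known exactly. Their poses are not given: they have to be found in the camera images.
- rack: Feed rack of metal tube, fixed, holding three equal parallel steel lanes 98 mm apart, open above and falling away from the robot at 11 degrees. Each: 360 mm long, 90 mm clear between 3 mm side guides 26 mm high; a 32 mm high stop at the low far end, open at the high end near the robot. Floors are slippery: a thing let go starts sliding by itself. Origin on the bench under mid-rack.
- tip_lane: The tip-box lane (left, middle or right: it varies). At the start it holds one tip box against the stop and the stray jar behind it. Origin: middle of the floor's surface. x points down the slope (inside face of the stop at x = +180 mm, open high end at x = -180 mm), y across the lane to the left seen from the robot, z square up from the sloping floor.
- jar_lane: The jars' lane (place varies): it holds one jar against the stop, else empty. Origin: middle of the floor's surface. x points down the slope (inside face of the stop at x = +180 mm, open high end at x = -180 mm), y across the lane to the left seen from the robot, z square up from the sloping floor.
- carton_lane: The third lane, with a cardboard carton against its stop; not part of the job. Origin: middle of the floor's surface. x points down the slope (inside face of the stop at x = +180 mm, open high end at x = -180 mm), y across the lane to the left seen from the robot, z square up from the sloping floor.
- stray_jar_centre (a point): The stray jar: white screw-cap jar, 62 mm in diameter (cap 60 mm), 95 mm high, about 180 g, standing square on the sloping floor of the tip-box lane behind the tip box, about 152 mm up from the stop. The point is its centre, half-way up (47.5 mm over its underside); z points out of the cap.
- new_box_centre (a point): Tip box to load, on the bench left of the rack, tab pointing up to 90 degrees either side of +x. 120 (x) x 76 (y) x 78 mm: blue base 40 mm high, clear closed lid above it 108 x 64 mm, 38 mm high, to grip across its 64 mm. White thumb tab (30 wide, 16 high) on the base's step and white label at the +x end. About 160 g. Point: centre, 39 mm over the underside; z up.
- stock_box_centre (a point): The tip box already in the tip-box lane, its tab end against the stop; it stays there. Same as the new one.
- stock_jar_centre (a point): The jar already in the jars' lane, against the stop; it stays there. Same as the stray one.
- carton_centre (a point): Cardboard carton in the third lane, 110 x 72 x 86 mm high, against the stop; it stays there. The point is its centre.
- media_bottle: Bystander: amber bottle with a blue cap, 70 mm in diameter, 150 mm high, on the bench to the right of the rack. Origin under its centre.
- dishes: Bystander: stack of four petri dishes, 92 mm in diameter, 60 mm high, on the bench to the left of the rack, further off than the new tip box. Origin under its centre.
- phone: Bystander: black phone, 150 x 74 x 9 mm, lying on the bench to the right of the rack. Origin under its centre.
Not all that is in view belongs to the job. Leave any yellow look-alike of the part that bears new_box_centre alone. What is shaped like the part that bears stray_jar_centre but red or turquoise is not meant.

How it is judged:
By the outcome, as a careful person would: the job done as asked, in the order asked, and still so for the second after the job is handed in, with the robot touching nothing.
It also fails if it takes over 58 s, if anything falls off the work surface, if the arm or the gripper's body presses on something with over 40 N, if the wrist force passes 120 N, or if a joint passes its speed limit or range.

## Working session

There is one attempt and no reset: what is moved stays moved. The work goes in short steps, Python scripts to look and compute and a tool call to move; the robot and the scene stay as the last step left them, time stands still between calls to the robot, and variables do not carry over. Pictures are saved under pics/ and viewed, and the job is handed in when it is done.

Besides the shell and the picture viewer there is one more tool, called after ">>>" as name([rows], argument=value, ...), one row to a line, values as JSON. send_rows: Moves the arm, as the interface text tells. Its arguments: {"type":"object","properties":{"targets":{"type":"array"},"newtons":{"type":"number"}},"required":["targets"]}

```bash
ls; mkdir -p pics
cat > h.py <<'E'
import numpy as np, cv2
from workcell import monitor, eyes, ticket
def save(n,img,up=1):
    cv2.imwrite(n,cv2.resize(img[...,::-1],None,fx=up,fy=up))
def world(c,pose=None):
    K=c['camera_matrix'];z=c['z_map'];v,u=np.indices(z.shape)
    P=np.stack([(u-K[0,2])/K[0,0]*z,(v-K[1,2])/K[1,1]*z,z],-1)
    T=c['pose'] if pose is None else pose
    return P@T[:3,:3].T+T[:3,3]
E
python3 - <<'E'
from h import *
s=monitor.get_state();print(s)
for n in('scene','top'):
    c=eyes.read_camera(n);save(f'pics/{n}0.png',c['img'])
    np.savez(f'{n}0.npz',**c)
    print(n,c['camera_matrix'][0,0],c['pose'].round(3).tolist())
    for t in ['rack','tip_lane','jar_lane','carton_lane','stray_jar_centre','new_box_centre','stock_box_centre','stock_jar_centre','carton_centre','media_bottle','dishes','phone']:
        r=eyes.tip_of(t,n);print(t,[(np.round(d['xyz'],3).tolist(),round(d['conf'],2)) for d in r][:3])
print(monitor.get_state()['clock'])
E
```

```text
pics
{'clock': 0.0, 'joint_pos': array([ 1.14242486e+00,  3.13987515e-01,  4.49763186e-02,  1.30360902e+00,
       -9.31316442e-06,  1.43117305e+00]), 'qvel': array([ 0.00188477, -0.00115021, -0.00037504,  0.00108884,  0.00130089,
       -0.00027959]), 'tau': array([-1.17830841e-04, -4.80626822e+01,  2.98532796e+01,  1.92879728e-02,
       -2.48428273e-05,  3.14708515e-06]), 'tcp_pos': array([0.16354072, 0.5507137 , 0.23041512]), 'orientation': array([ 4.42414091e-04,  8.01483434e-01,  5.98016282e-01, -7.97456201e-04]), 'wrist_force': array([ 0.2032252 , -0.11142162,  0.07312213]), 'ft_torque': array([-0.01638401,  0.03230146,  0.03300055]), 'finger_gap': 0.08546314613223613}
scene 481.8309940556393 [[-0.212, 0.764, -0.609, 1.48], [0.977, 0.168, -0.13, 0.276], [0.002, -0.622, -0.783, 1.315], [0.0, 0.0, 0.0, 1.0]]
rack []
tip_lane [([0.6, 0.071, 0.113], 0.97)]
jar_lane [([0.603, -0.124, 0.11], 0.71)]
carton_lane [([0.599, -0.022, 0.112], 0.84), ([0.601, 0.074, 0.11], 0.68)]
stray_jar_centre [([0.641, 0.066, 0.155], 0.83), ([0.328, -0.123, 0.03], 0.76), ([0.577, 0.213, 0.03], 0.59)]
ne
[... 525 characters left out ...]
 0.0, 0.0, 1.0]]
rack []
tip_lane [([0.603, 0.073, 0.113], 0.6), ([0.732, -0.026, 0.128], 0.39)]
jar_lane [([0.603, -0.124, 0.113], 0.85)]
carton_lane [([0.604, -0.024, 0.112], 0.95)]
stray_jar_centre [([0.328, -0.122, 0.033], 0.87), ([0.573, 0.216, 0.029], 0.84), ([0.638, 0.07, 0.15], 0.56)]
new_box_centre [([0.44, 0.387, 0.04], 0.94), ([0.277, 0.297, 0.036], 0.66), ([0.492, 0.573, 0.037], 0.59)]
stock_box_centre [([0.723, 0.076, 0.128], 0.73)]
stock_jar_centre [([0.76, -0.12, 0.131], 0.68), ([0.655, -0.406, -0.002], 0.62)]
carton_centre [([0.732, -0.026, 0.128], 0.91)]
media_bottle [([0.478, -0.384, 0.0], 0.54)]
dishes [([0.69, 0.323, 0.001], 0.83)]
phone [([0.656, -0.405, 0.0], 0.78)]
1.3
```

View pics/scene0.png

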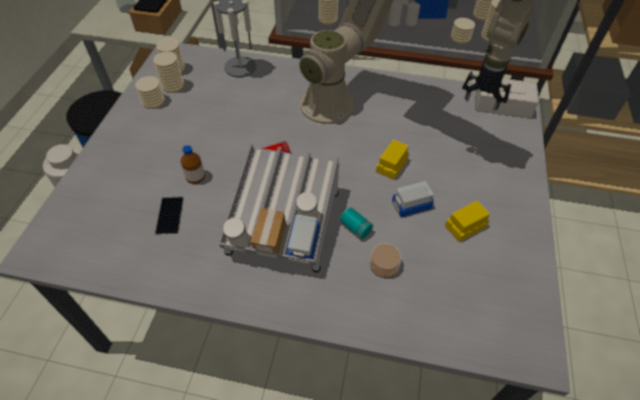

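View pics/top0.png

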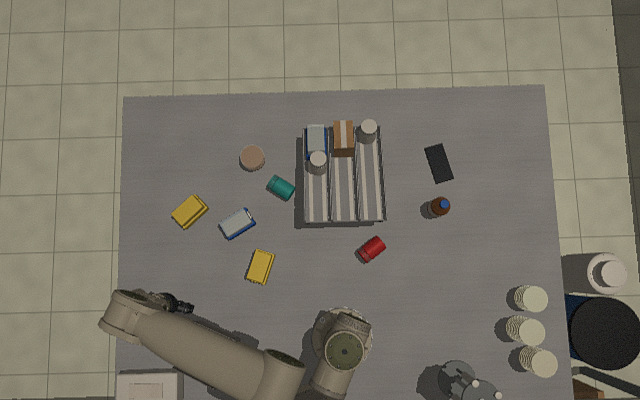

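Candidates for the stray jar in the scene view are white at (307,204), turquoise lying at (356,222), red lying at (275,148), and the white stock jar at the stop (234,230). I choose (307,204).

Candidates for the new box are blue/clear at (413,198), yellow at (393,158) and (467,220), and the stock box at (302,235). I choose (413,198). The tip lane is the left one, the carton is in the middle, and the jars' lane is on the right.

```bash
cat > m.py <<'E'
from h import *
ims=[]
for n,b in(('scene',(215,435,130,275)),('top',(205,400,110,285))):
    c=dict(np.load(f'{n}0.npz'));W=world(c)
    x0,x1,y0,y1=b
    cr=cv2.resize(c['img'][y0:y1,x0:x1],(0,0),fx=3.6,fy=3.6,interpolation=cv2.INTER_CUBIC)
    save(f'pics/{n}_crop.png',np.clip(cr.astype(float)*1.5,0,255).astype(np.uint8))
    P=W[(c['z_map']>0)]
    # lane floors: fit plane on points
    for y in(.073,-.024,-.122):
        m=(abs(P[:,1]-y)<.03)&(P[:,0]>.45)&(P[:,0]<.58)&(P[:,2]>.08)&(P[:,2]<.16)
        Q=P[m];A=np.c_[Q[:,0]-.6,Q[:,1]-y,np.ones(len(Q))]
        k=np.linalg.lstsq(A,Q[:,2],rcond=None)[0];r=Q[:,2]-A@k
        k=np.linalg.lstsq(A[abs(r)<.006],Q[abs(r)<.006,2],rcond=None)[0]
        print(n,y,len(Q),k.round(4),np.degrees(np.arctan(k[0])).round(2))
    # box lid
    m=(np.hypot(P[:,0]-.441,P[:,1]-.386)<.09)
    Q=P[m&(P[:,2]>.06)]
    print('lid',len(Q),np.median(Q[:,2]),cv2.minAreaRect(Q[:,:2].astype(np.float32)*1000))
    Q=P[m&(P[:,2]>.02)]
    print('all',len(Q),cv2.minAreaRect(Q[:,:2].astype(np.float32)*1000))
    # jar top
    for cx,cy in((.645,.07),(.765,-.122)):
        Q=P[(np.hypot(P[:,0]-cx,P[:,1]-cy)<.06)&(P[:,2]>(.182 if cx<.7 else .16))]
        print('jar',len(Q),Q.mean(0).round(4),Q.min(0).round(4),Q.max(0).round(4))
E
python3 m.py
```

```text
scene 0.073 603 [-0.2008  0.0062  0.1125] -11.35
scene -0.024 665 [-0.1984  0.011   0.1125] -11.22
scene -0.122 640 [-0.1897 -0.0126  0.1133] -10.74
lid 607 0.07700224658355048 ((444.2755432128906, 385.7994384765625), (69.55911254882812, 113.71134185791016), 28.343734741210938)
all 972 ((444.8318786621094, 385.99761962890625), (79.89984893798828, 122.2291030883789), 29.85388946533203)
jar 338 [0.652  0.0687 0.1987] [0.6197 0.0368 0.182 ] [0.6797 0.0982 0.2091]
jar 353 [ 0.7701 -0.1168  0.1757] [ 0.7381 -0.1485  0.1607] [ 0.7991 -0.0878  0.1851]
top 0.073 566 [-0.1881  0.0081  0.113 ] -10.65
top -0.024 571 [-0.2012  0.0018  0.1121] -11.38
top -0.122 568 [-0.187  -0.0166  0.1129] -10.59
lid 515 0.07694184905895418 ((440.9181823730469, 381.06488037109375), (66.79396057128906, 112.44645690917969), 30.108440399169922)
all 660 ((439.1903381347656, 382.26983642578125), (73.94635009765625, 121.63668060302734), 31.127363204956055)
jar 247 [0.644  0.0649 0.1984] [0.6126 0.036  0.1821] [0.7009 0.0936 0.2132]
jar 233 [ 0.7615 -0.1202  0.175 ] [ 0.7335 -0.1494  0.1601] [ 0.7943 -0.0622  0.1882]
```

View pics/scene_crop.png

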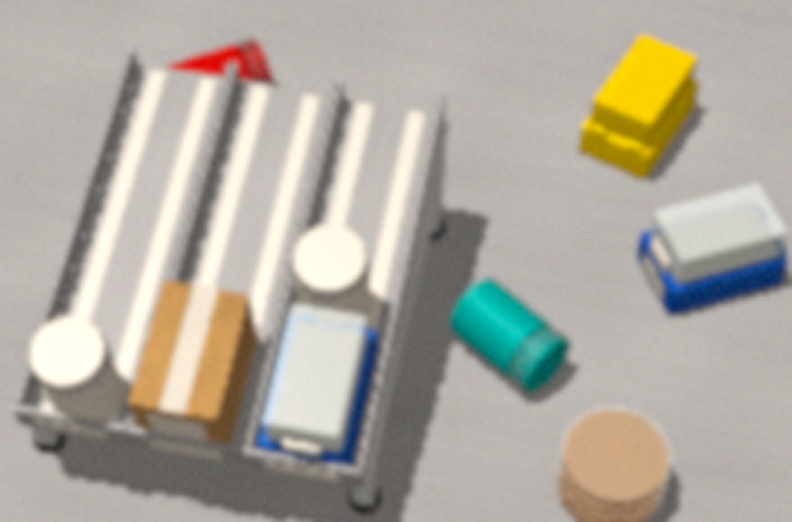

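View pics/top_crop.png

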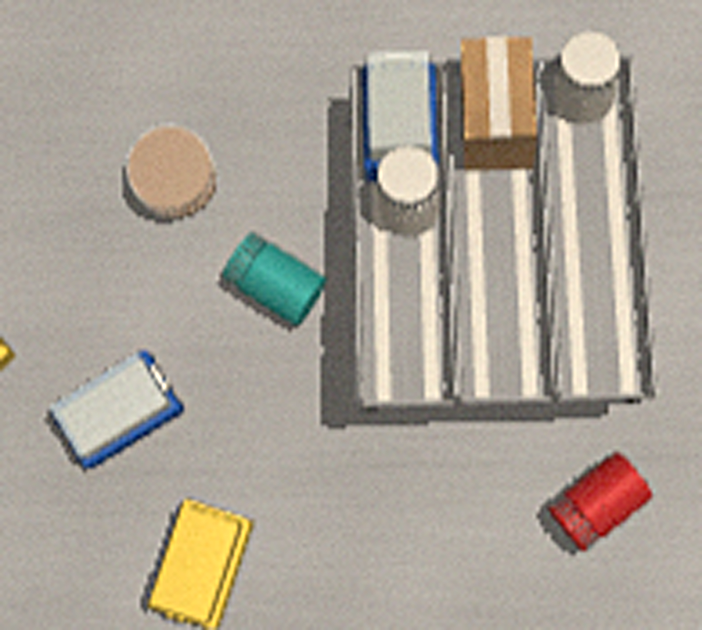

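The scene crop shows a white-capped jar on the slope at (330,258) behind the stock box, upright and neither red nor turquoise. The new box is at (720,235), blue with a clear lid and its tab at the left (650,250). That is the upper right end in the top crop at (160,375), so the box's x axis points about -60°. I'll move over the rack for a wrist-camera look.

>>> send_rows([
  [0.03, -0.037, 0.012, 1.4, 0],
  [0.03, -0.037, 0.012, 1.4, 0],
  [0.03, -0.037, 0.012, 1.4, 0],
  [0.03, -0.037, 0.012, 1.4, 0],
  [0.03, -0.037, 0.012, 1.4, 0],
  [0.03, -0.037, 0.012, 1.4, 0],
  [0.03, -0.037, 0.012, 1.4, 0],
  [0.03, -0.037, 0.012, 1.4, 0],
  [0.03, -0.037, 0.012, 1.4, 0],
  [0.03, -0.037, 0.012, 1.4, 0],
  [0.03, -0.037, 0.012, 1.4, 0],
  [0.03, -0.037, 0.012, 1.1, 0],
], newtons=30)

```text
clock: 2.5
tcp_pos: [0.5247, 0.1054, 0.3761]
orientation: [0.0, 0.707, 0.707, 0.0]
wrist_force: [1.8, 1.7, 0.1]
finger_gap: 0.0856
```

>>> send_rows([
  [0.02, -0.034, -0.01, 0, 0],
  [0, 0, 0, 0, 0],
  [0, 0, 0, 0, 0],
  [0, 0, 0, 0, 0],
])

```text
clock: 2.9
tcp_pos: [0.5432, 0.0739, 0.3655]
orientation: [-0.0, 0.707, 0.707, 0.0]
wrist_force: [-1.0, 0.5, -0.4]
finger_gap: 0.0852
```

```bash
cat >> h.py <<'E'
from scipy.spatial.transform import Rotation as R
def tool(s):
    T=np.eye(4);q=s['orientation'];T[:3,:3]=R.from_quat([q[1],q[2],q[3],q[0]]).as_matrix();T[:3,3]=s['tcp_pos'];return T
def st():
    s=monitor.get_state();T=tool(s)
    print('t',round(s['clock'],2),'tcp',s['tcp_pos'].round(4),'yaw',np.degrees(np.arctan2(T[1,0],T[0,0])).round(2),'F',s['wrist_force'].round(1),'gap',round(s['finger_gap'],4));return s,T
def wrist(tag):
    s,T=st();c=eyes.read_camera('wrist');pose=T@c['T_tool_cam'];np.savez(f'{tag}.npz',pose=pose,**{k:c[k] for k in('img','z_map','camera_matrix')})
    save(f'pics/{tag}.png',c['img']);return c,pose
E
python3 - <<'E'
from h import *
c,p=wrist('w1')
for t in ['tip_lane','jar_lane','carton_lane','stray_jar_centre','stock_box_centre']:
    r=eyes.tip_of(t,'wrist');print(t,[(np.round(d['xyz'],4).tolist(),round(d['conf'],2)) for d in r][:3])
E
```

```text
t 2.9 tcp [0.5432 0.0739 0.3655] yaw 89.98 F [-1.   0.5 -0.4] gap 0.0852
tip_lane [([0.6037, 0.0738, 0.1133], 0.8)]
jar_lane [([0.6001, -0.1241, 0.1146], 0.63)]
carton_lane [([0.6041, -0.0218, 0.1113], 0.9)]
stray_jar_centre [([0.636, 0.066, 0.1511], 0.87), ([0.5765, 0.2155, 0.0289], 0.58), ([0.6053, 0.077, 0.1166], 0.39)]
stock_box_centre []
```

View pics/w1.png

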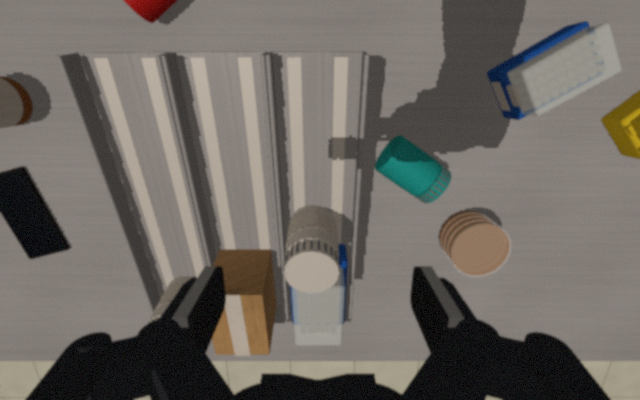

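The wrist view shows the stray jar at cap (312,268) in the tip lane, with the stock box behind it at (318,310), the carton at (243,300) and the new box at (555,70). I'll refine the geometry from the wrist depth.

Run:
```python
from h import *
c=dict(np.load('w1.npz'));W=world(c,c['pose']);P=W[c['z_map']>0]
a=np.radians(11)
# height above nominal slope plane
h=(P[:,2]-.1128+(P[:,0]-.602)*np.tan(a))*np.cos(a)
reg=(P[:,0]>.43)&(P[:,0]<.6)&(P[:,1]>-.2)&(P[:,1]<.15)
Q=P[reg&(h>.015)&(h<.035)]
hist,e=np.histogram(Q[:,1],bins=np.arange(-.2,.15,.004));print([(round(e[i]+.002,3),int(v)) for i,v in enumerate(hist) if v>8])
for y0,n in((.1215,'L'),(.024,'LM'),(-.073,'MR'),(-.171,'R')):
    q=Q[abs(Q[:,1]-y0)<.012]
    if len(q)>20:
        k=np.polyfit(q[:,0]-.5,q[:,1],1);print(n,len(q),k.round(4),h[reg&(h>.015)&(h<.035)].max().round(3))
fl=reg&(abs(h)<.008)&(abs(P[:,1]-.073)<.03)
print('floor tip',np.median(h[fl]).round(4));fl=reg&(abs(h)<.008)&(abs(P[:,1]+.124)<.03);print('floor jar',np.median(h[fl]).round(4))
# high edge
e=P[(abs(h)<.01)&(abs(P[:,1]-.073)<.04)];print('high edge x',np.percentile(e[:,0],[0.5,2]))
# jar cap points
Q=P[(np.hypot(P[:,0]-.65,P[:,1]-.068)<.05)];hh=h[(np.hypot(P[:,0]-.65,P[:,1]-.068)<.05)]
q=Q[(hh>.088)];print('cap',len(q),cv2.minEnclosingCircle(q[:,:2].astype(np.float32)*1000),q.mean(0).round(4),'h',np.median(hh[hh>.088]))
m=(np.hypot(P[:,0]-.441,P[:,1]-.384)<.09)
for lo in(.06,.02):
    q=P[m&(P[:,2]>lo)];print(lo,len(q),np.median(q[:,2]),cv2.minAreaRect(q[:,:2].astype(np.float32)*1000))
```

```text
[(np.float64(-0.17), 469), (np.float64(-0.166), 1205), (np.float64(-0.078), 227), (np.float64(-0.074), 616), (np.float64(-0.07), 1119), (np.float64(0.018), 33), (np.float64(0.022), 606), (np.float64(0.026), 558), (np.float64(0.03), 321), (np.float64(0.118), 449), (np.float64(0.122), 324)]
L 773 [0.0043 0.1197] 0.03
LM 1518 [0.0041 0.0249] 0.03
MR 1965 [ 0.0043 -0.072 ] 0.03
R 1674 [ 0.0046 -0.1677] 0.03
floor tip -0.001
floor jar -0.0009
high edge x [0.42484671 0.42744226]
cap 1995 ((646.860107421875, 66.77898406982422), 30.763471603393555) [0.6445 0.067  0.1998] h 0.09373957116638161
0.06 5472 0.07755069366000455 ((440.21343994140625, 383.9057922363281), (64.53121185302734, 108.91633605957031), 30.8499698638916)
0.02 7560 0.07698314165647974 ((439.9034118652344, 383.59832763671875), (75.6444091796875, 121.22236633300781), 30.728219985961914)
```

The jar centre is about (0.637, 0.067, 0.152), the tip lane's centre is y≈0.0725 and the jars' lane's is y≈-0.1235, with rack yaw about 0.2°. I'll go to the grasp.

>>> send_rows([
  [0.032, -0.0023, -0.03, 0, 0],
  [0.032, -0.0023, -0.03, 0, 0],
  [0.032, -0.0023, -0.03, 0, 0],
  [0, 0, 0, 0.2, 0],
  [0, 0, 0, 0, 0],
  [0, 0, -0.03, 0, 0],
  [0, 0, -0.03, 0, 0],
  [0, 0, -0.03, 0, 0],
  [0, 0, -0.02, 0, 0],
  [0, 0, -0.015, 0, 0],
  [0, 0, -0.006, 0, 0],
  [0, 0, 0, 0, 0],
])

```text
clock: 4.4
tcp_pos: [0.6394, 0.0666, 0.1455]
orientation: [0.0, 0.706, 0.708, 0.0]
wrist_force: [0.1, -0.5, 0.5]
finger_gap: 0.0854
```

Run:
```python
from h import *
wrist('w2')
c=eyes.read_camera('scene');save('pics/s2.png',cv2.resize(c['img'][120:280,200:440],None,fx=3,fy=3))
```

```text
t 4.4 tcp [0.6394 0.0666 0.1455] yaw 90.18 F [ 0.1 -0.5  0.5] gap 0.0854
```

View pics/w2.png

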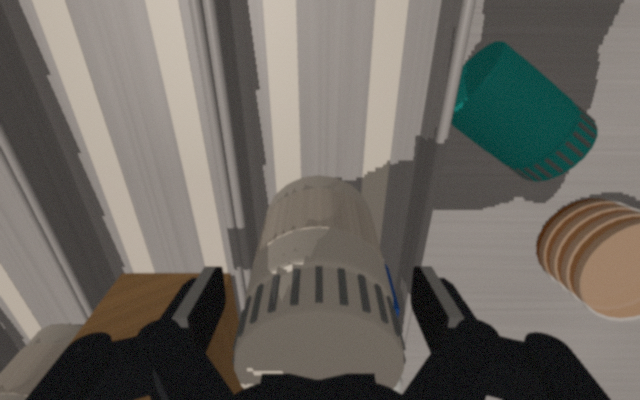

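View pics/s2.png

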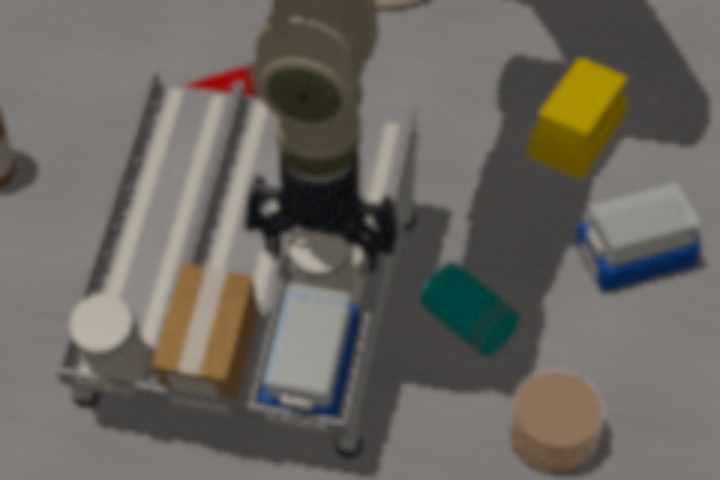

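The jar sits centred between the open fingers (pads at about 220 and 412, jar axis at about 320). Closing now, then a small lift.

>>> send_rows([
  [0, 0, 0, 0, 120],
  [0, 0, 0, 0, 255],
  [0, 0, 0, 0, 255],
  [0, 0, 0, 0, 255],
  [0, 0, 0, 0, 255],
  [0, 0, 0, 0, 255],
  [0, 0, 0, 0, 255],
], newtons=35)

```text
clock: 5.2
tcp_pos: [0.6405, 0.0663, 0.1456]
orientation: [0.001, 0.706, 0.708, 0.001]
wrist_force: [-0.6, 0.0, 5.6]
finger_gap: 0.0608
```

>>> send_rows([
  [-0.001, 0, 0.003, 0, 255],
  [-0.001, 0, 0.008, 0, 255],
  [-0.001, 0, 0.01, 0, 255],
  [0, 0, 0, 0, 255],
  [0, 0, 0, 0, 255],
])

```text
clock: 5.7
tcp_pos: [0.6371, 0.0663, 0.1659]
orientation: [0.0, 0.706, 0.708, 0.0]
wrist_force: [-0.1, -0.3, -1.1]
finger_gap: 0.0611
```

Run:
```python
from h import *
wrist('w3')
c=eyes.read_camera('scene');save('pics/s3.png',cv2.resize(c['img'][120:280,200:440],None,fx=3,fy=3))
```

```text
t 5.7 tcp [0.6371 0.0663 0.1659] yaw 90.16 F [-0.1 -0.3 -1.1] gap 0.0611
```

View pics/w3.png

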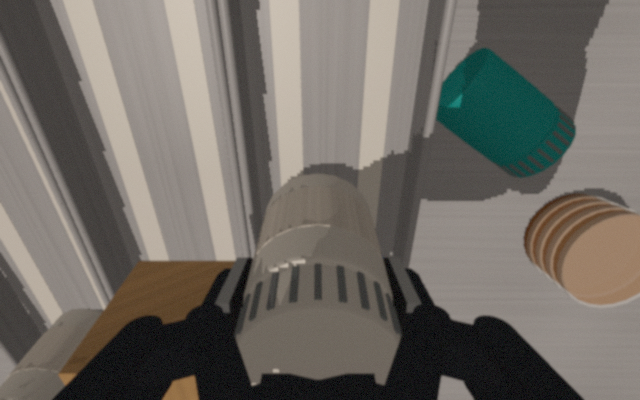

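View pics/s3.png

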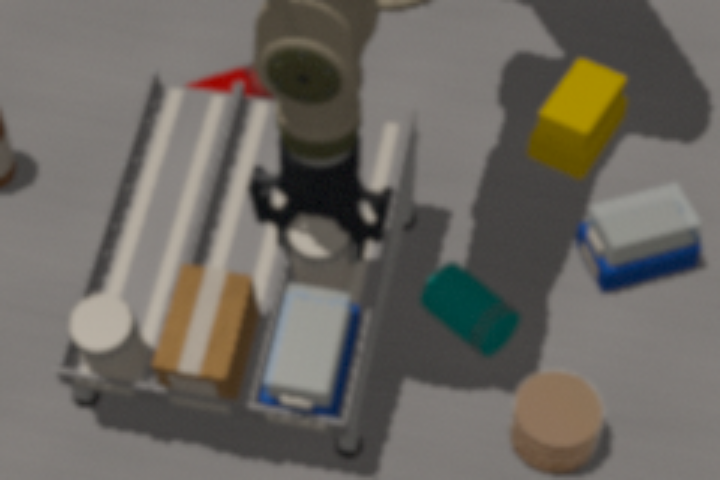

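The jar is held (gap 61 mm), lifted with its tilt kept, and the stock box is unmoved. Carrying it to the high end of the jars' lane.

>>> send_rows([
  [0, 0, 0.03, 0, 255],
  [0, 0, 0.03, 0, 255],
  [-0.01, -0.01, 0.02, 0, 255],
  [-0.025, -0.03, 0, 0, 255],
  [-0.025, -0.03, 0, 0, 255],
  [-0.025, -0.03, 0, 0, 255],
  [-0.025, -0.03, 0, 0, 255],
  [-0.025, -0.03, 0, 0, 255],
  [-0.02, -0.028, 0, 0, 255],
  [-0.002, -0.002, -0.01, 0, 255],
  [0, 0, -0.02, 0, 255],
  [0, 0, 0, 0, 255],
])

```text
clock: 7.0
tcp_pos: [0.4781, -0.1231, 0.2128]
orientation: [-0.002, 0.706, 0.708, -0.001]
wrist_force: [-1.5, 0.3, -2.5]
finger_gap: 0.0611
```

Run:
```python
from h import *
wrist('w4')
c=eyes.read_camera('scene');save('pics/s4.png',cv2.resize(c['img'][120:280,200:440],None,fx=3,fy=3))
```

```text
t 7.0 tcp [ 0.4781 -0.1231  0.2128] yaw 90.11 F [-1.5  0.3 -2.5] gap 0.0611
```

View pics/w4.png

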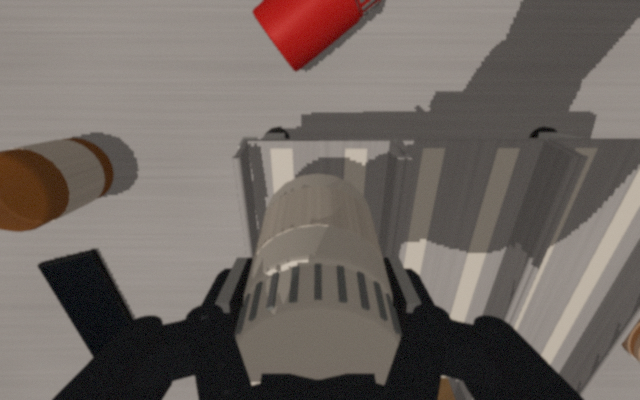

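View pics/s4.png

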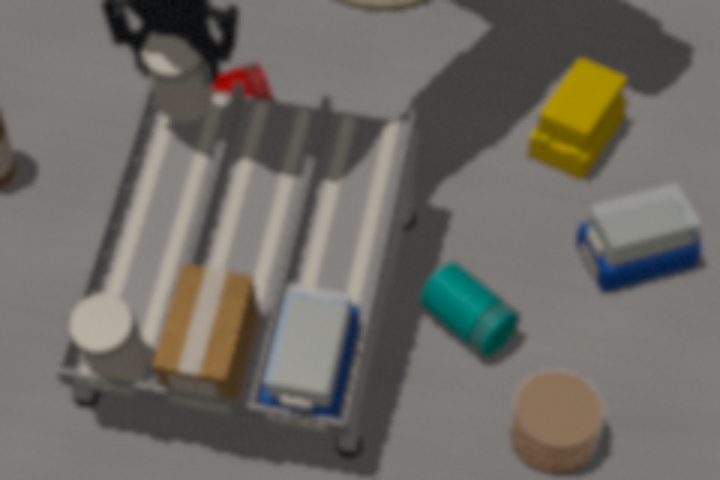

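The jar is centred in the lane: guides at about 247 and 400 px, jar axis at about 318. Lowering gently to contact.

>>> send_rows([
  [0, 0, -0.012, 0, 255],
  [0, 0, -0.01, 0, 255],
  [0, 0, -0.006, 0, 255],
  [0, 0, -0.003, 0, 255],
  [0, 0, 0, 0, 255],
  [0, 0, 0, 0, 255],
])

```text
clock: 7.7
tcp_pos: [0.4799, -0.1237, 0.1845]
orientation: [0.0, 0.706, 0.708, 0.0]
wrist_force: [-0.0, 0.2, -1.1]
finger_gap: 0.0613
```

>>> send_rows([
  [0, 0, -0.001, 0, 255],
  [0, 0, -0.001, 0, 255],
  [0, 0, 0, 0, 255],
  [0, 0, 0, 0, 255],
])

```text
clock: 8.1
tcp_pos: [0.4798, -0.1237, 0.1824]
orientation: [0.0, 0.706, 0.708, 0.0]
wrist_force: [1.1, 0.2, -2.0]
finger_gap: 0.0614
```

>>> send_rows([
  [0, 0, -0.001, 0, 255],
  [0, 0, -0.001, 0, 255],
  [0, 0, 0, 0, 255],
  [0, 0, 0, 0, 255],
])

```text
clock: 8.5
tcp_pos: [0.4797, -0.1237, 0.1803]
orientation: [-0.0, 0.706, 0.708, 0.0]
wrist_force: [-0.5, 0.3, -1.1]
finger_gap: 0.061
```

>>> send_rows([
  [0, 0, -0.001, 0, 255],
  [0, 0, -0.001, 0, 255],
  [0, 0, 0, 0, 255],
  [0, 0, 0, 0, 255],
])

```text
clock: 8.9
tcp_pos: [0.4797, -0.1237, 0.1783]
orientation: [-0.0, 0.706, 0.708, 0.0]
wrist_force: [-0.0, 0.5, -1.2]
finger_gap: 0.0609
```

>>> send_rows([
  [0, 0, -0.001, 0, 255],
  [0, 0, 0, 0, 255],
  [0, 0, 0, 0, 255],
])

```text
clock: 9.2
tcp_pos: [0.4798, -0.1237, 0.1773]
orientation: [-0.0, 0.706, 0.708, 0.0]
wrist_force: [1.0, 0.1, -1.4]
finger_gap: 0.0611
```

>>> send_rows([
  [0, 0, -0.001, 0, 255],
  [0, 0, 0, 0, 255],
  [0, 0, 0, 0, 255],
])

```text
clock: 9.5
tcp_pos: [0.4804, -0.1239, 0.1769]
orientation: [0.001, 0.706, 0.708, 0.0]
wrist_force: [1.1, -0.8, 2.8]
finger_gap: 0.0611
```

Contact: Fz changed from -1.4 to +2.8 N at the predicted height. Releasing.

>>> send_rows([
  [0, 0, 0, 0, 0],
  [0, 0, 0, 0, 0],
  [0, 0, 0, 0, 0],
  [0, 0, 0, 0, 0],
  [0, 0, 0, 0, 0],
  [0, 0, 0, 0, 0],
  [0, 0, 0, 0, 0],
  [0, 0, 0, 0, 0],
])

```text
clock: 10.3
tcp_pos: [0.4798, -0.1237, 0.1763]
orientation: [-0.0, 0.706, 0.708, 0.0]
wrist_force: [0.2, 0.2, 0.7]
finger_gap: 0.0852
```

Run:
```python
from h import *
wrist('w5')
c=eyes.read_camera('scene');save('pics/s5.png',cv2.resize(c['img'][120:280,200:440],None,fx=3,fy=3))
```

```text
t 10.3 tcp [ 0.4798 -0.1237  0.1763] yaw 90.15 F [0.2 0.2 0.7] gap 0.0852
```

View pics/s5.png

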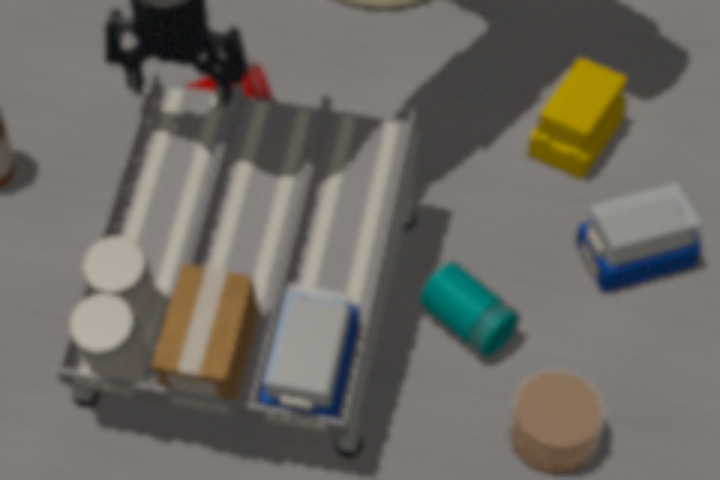

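View pics/w5.png

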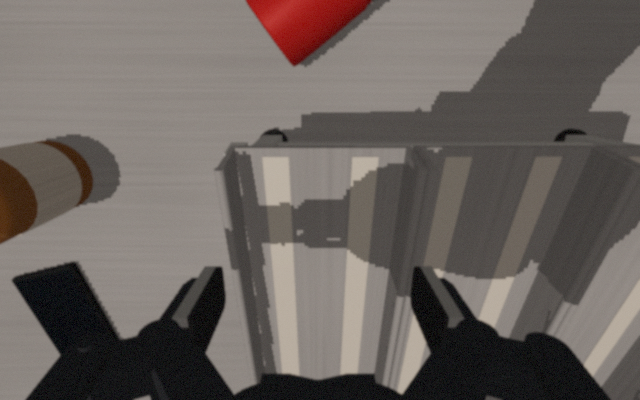

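The jar slid down and stands upright against the stock jar, with caps at (114,263) and (102,323) in the crop. Now the box at (0.440, 0.384), which needs jaw yaw 30.8°.

>>> send_rows([
  [0, 0, 0.04, 0, 0],
  [0, 0, 0.04, 0, 0],
  [-0.004, 0.046, 0, -6, 0],
  [-0.004, 0.046, 0, -6, 0],
  [-0.004, 0.046, 0, -6, 0],
  [-0.004, 0.046, 0, -6, 0],
  [-0.004, 0.046, 0, -6, 0],
  [-0.004, 0.046, 0, -6, 0],
  [-0.004, 0.046, 0, -6, 0],
  [-0.004, 0.046, 0, -6, 0],
  [-0.004, 0.046, 0, -6, 0],
  [-0.004, 0.046, 0, -5.3, 0],
])

```text
clock: 11.6
tcp_pos: [0.4393, 0.3383, 0.2565]
orientation: [0.0, 0.964, 0.264, 0.0]
wrist_force: [0.2, -0.5, -0.0]
finger_gap: 0.0856
```

>>> send_rows([
  [0, 0.045, 0, 0, 0],
  [0, 0, 0, 0, 0],
  [0, 0, 0, 0, 0],
  [0, 0, 0, 0, 0],
])

```text
clock: 12.0
tcp_pos: [0.4397, 0.3805, 0.2562]
orientation: [0.0, 0.964, 0.266, -0.0]
wrist_force: [-1.4, -0.6, -0.5]
finger_gap: 0.0857
```

Run:
```python
from h import *
c,p=wrist('w6')
P=world(c,p)[c['z_map']>0]
m=(np.hypot(P[:,0]-.441,P[:,1]-.384)<.09)
for lo in(.06,.02):
    q=P[m&(P[:,2]>lo)&(P[:,2]<.1)];print(lo,len(q),np.median(q[:,2]),cv2.minAreaRect(q[:,:2].astype(np.float32)*1000))
```

```text
t 12.0 tcp [0.4397 0.3805 0.2562] yaw 30.83 F [-1.4 -0.6 -0.5] gap 0.0857
0.06 6613 0.07759217413952046 ((440.18060302734375, 385.55059814453125), (63.99530792236328, 107.25260925292969), 30.663394927978516)
0.02 7615 0.07744628170522128 ((439.7412414550781, 386.2162170410156), (76.14358520507812, 117.63480377197266), 30.581327438354492)
```

View pics/w6.png

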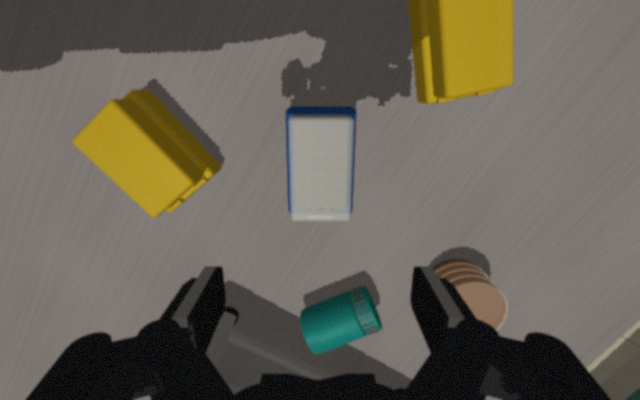

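The lid is at (321,165) with its long axis along the image columns and its tab end toward the bottom. It is square to the jaws, and the yellow look-alikes are clear of the fingers. Descending.

>>> send_rows([
  [0, 0.0045, -0.04, -0.2, 0],
  [0, 0, -0.04, 0, 0],
  [0, 0, -0.04, 0, 0],
  [0, 0, -0.03, 0, 0],
  [0, 0, 0, 0, 0],
  [0, 0, -0.02, 0, 0],
  [0, 0, -0.02, 0, 0],
  [0, 0, -0.012, 0, 0],
  [0, 0, -0.01, 0, 0],
  [0, 0, 0, 0, 0],
  [0, 0, 0, 0, 0],
])

```text
clock: 13.15
tcp_pos: [0.4403, 0.386, 0.0451]
orientation: [-0.0, 0.964, 0.264, 0.0]
wrist_force: [0.1, 0.1, -0.6]
finger_gap: 0.0852
```

Run:
```python
from h import *
c,p=wrist('w7')
```

```text
t 13.15 tcp [0.4403 0.386  0.0451] yaw 30.64 F [ 0.1  0.1 -0.6] gap 0.0852
```

View pics/w7.png

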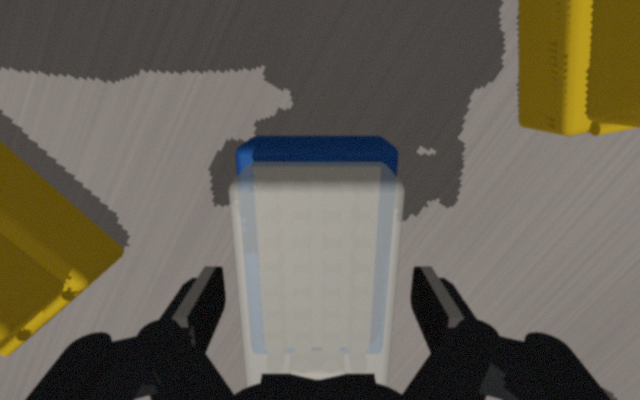

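The lid is centred between the pads (235–403 px against finger midpoint 317). Closing gently so that the box can pivot in the pads later, then lifting.

>>> send_rows([
  [0, 0, 0, 0, 120],
  [0, 0, 0, 0, 255],
  [0, 0, 0, 0, 255],
  [0, 0, 0, 0, 255],
  [0, 0, 0, 0, 255],
  [0, 0, 0, 0, 255],
], newtons=24)

```text
clock: 13.8
tcp_pos: [0.4403, 0.3862, 0.0451]
orientation: [-0.0, 0.964, 0.264, 0.001]
wrist_force: [-0.9, 0.8, 6.6]
finger_gap: 0.0635
```

>>> send_rows([
  [0, 0, 0.005, 0, 255],
  [0, 0, 0.015, 0, 255],
  [0, 0, 0.02, 0, 255],
  [0, 0, 0.02, 0, 255],
  [0, 0, 0, 0, 255],
  [0, 0, 0, 0, 255],
])

```text
clock: 14.4
tcp_pos: [0.4397, 0.3858, 0.104]
orientation: [-0.0, 0.964, 0.264, 0.0]
wrist_force: [0.2, -0.8, -1.5]
finger_gap: 0.0635
```

Run:
```python
from h import *
c,p=wrist('w8')
```

```text
t 14.4 tcp [0.4397 0.3858 0.104 ] yaw 30.65 F [ 0.2 -0.8 -1.5] gap 0.0635
```

View pics/w8.png

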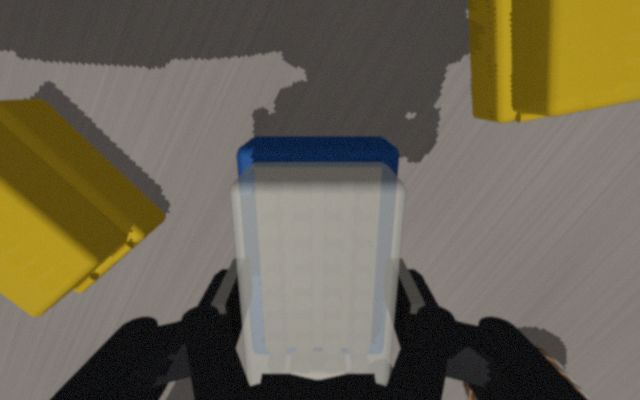

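The box is held level and square (gap 63.5 mm). Carrying it to the tip lane while turning +59.6°.

>>> send_rows([
  [0, 0, 0.035, 0, 255],
  [0, 0, 0.045, 0, 255],
  [0, -0.015, 0.04, 0, 255],
  [0.008, -0.035, 0.016, 6.7, 255],
  [0.008, -0.035, 0, 6.7, 255],
  [0.008, -0.035, 0, 6.7, 255],
  [0.008, -0.035, 0, 6.7, 255],
  [0.008, -0.035, 0, 6.7, 255],
  [0.008, -0.035, 0, 6.7, 255],
  [0.008, -0.035, 0, 6.7, 255],
  [0.008, -0.035, 0, 6.7, 255],
  [0.004, -0.0185, 0, 6, 255],
])

```text
clock: 15.65
tcp_pos: [0.5075, 0.0698, 0.2386]
orientation: [-0.001, 0.705, 0.709, -0.001]
wrist_force: [-0.0, 0.5, -1.6]
finger_gap: 0.0637
```

>>> send_rows([
  [0, 0, 0, 0, 255],
  [0, 0, 0, 0, 255],
  [0, 0, 0, 0, 255],
])

```text
clock: 15.95
tcp_pos: [0.5072, 0.0731, 0.2396]
orientation: [-0.001, 0.706, 0.709, -0.0]
wrist_force: [-0.2, 0.2, -1.6]
finger_gap: 0.0639
```

Run:
```python
from h import *
c,p=wrist('w9')
c=eyes.read_camera('scene');save('pics/s9.png',cv2.resize(c['img'][120:280,200:440],None,fx=3,fy=3))
```

```text
t 15.95 tcp [0.5072 0.0731 0.2396] yaw 90.23 F [-0.2  0.2 -1.6] gap 0.0639
```

View pics/w9.png

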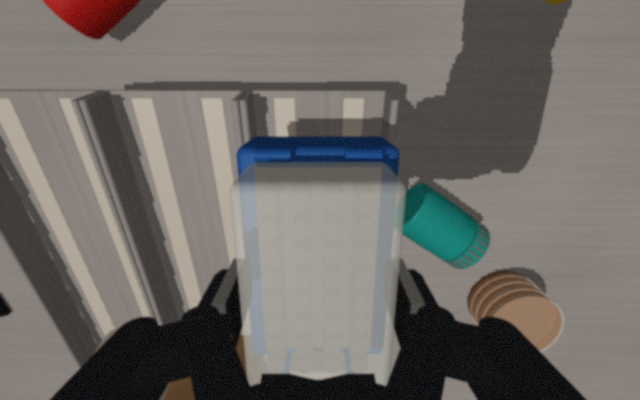

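View pics/s9.png

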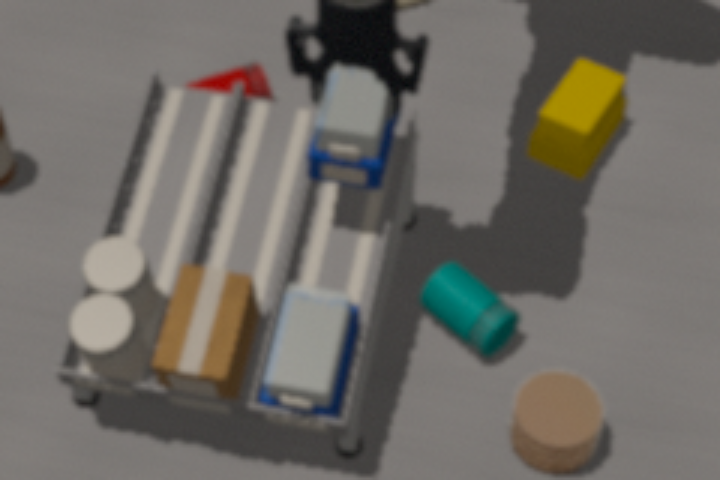

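The tab and label face down the slope at (343,150)–(343,172) in the crop, and the box is centred over the lane (guides 247/393 px, box midpoint 318). Lowering.

>>> send_rows([
  [0, 0, -0.02, 0, 255],
  [0, 0, -0.015, 0, 255],
  [0, 0, -0.009, 0, 255],
  [0, 0, 0, 0, 255],
  [0, 0, 0, 0, 255],
])

```text
clock: 16.55
tcp_pos: [0.5078, 0.0727, 0.1967]
orientation: [0.0, 0.705, 0.709, 0.0]
wrist_force: [-0.1, -0.0, -0.3]
finger_gap: 0.064
```

>>> send_rows([
  [0, 0, -0.002, 0, 255],
  [0, 0, -0.002, 0, 255],
  [0, 0, -0.002, 0, 255],
  [0, 0, 0, 0, 255],
])

```text
clock: 16.95
tcp_pos: [0.5077, 0.0723, 0.1902]
orientation: [-0.0, 0.706, 0.709, -0.0]
wrist_force: [-0.4, -0.6, -1.6]
finger_gap: 0.0635
```

>>> send_rows([
  [0, 0, -0.001, 0, 255],
  [0, 0, -0.001, 0, 255],
  [0, 0, 0, 0, 255],
])

```text
clock: 17.25
tcp_pos: [0.5077, 0.0723, 0.1882]
orientation: [-0.0, 0.706, 0.709, -0.0]
wrist_force: [-0.3, -0.2, -0.8]
finger_gap: 0.0636
```

>>> send_rows([
  [0, 0, -0.001, 0, 255],
  [0, 0, -0.001, 0, 255],
  [0, 0, 0, 0, 255],
])

```text
clock: 17.55
tcp_pos: [0.5081, 0.0723, 0.1865]
orientation: [0.0, 0.706, 0.709, 0.0]
wrist_force: [0.6, -0.3, -0.4]
finger_gap: 0.0638
```

Rear-edge contact should be near 0.187. I'll continue in small steps, watching the force while the box pivots to the slope.

>>> send_rows([
  [0, 0, -0.001, 0, 255],
  [0, 0, -0.001, 0, 255],
  [0, 0, 0, 0, 255],
], newtons=20)

```text
clock: 17.85
tcp_pos: [0.5081, 0.0723, 0.1845]
orientation: [0.0, 0.706, 0.709, 0.0]
wrist_force: [1.0, -0.7, 1.9]
finger_gap: 0.0635
```

>>> send_rows([
  [0, 0, -0.001, 0, 255],
  [0, 0, -0.001, 0, 255],
  [0, 0, 0, 0, 255],
])

```text
clock: 18.15
tcp_pos: [0.5077, 0.0723, 0.1821]
orientation: [-0.0, 0.706, 0.709, -0.0]
wrist_force: [1.1, -0.0, 0.6]
finger_gap: 0.0638
```

>>> send_rows([
  [0, 0, -0.001, 0, 255],
  [0, 0, -0.001, 0, 255],
  [0, 0, 0, 0, 255],
])

```text
clock: 18.45
tcp_pos: [0.5076, 0.0723, 0.1801]
orientation: [-0.0, 0.706, 0.709, -0.0]
wrist_force: [0.6, -0.4, 1.6]
finger_gap: 0.0636
```

Run:
```python
from h import *
c,p=wrist('w10')
c=eyes.read_camera('scene');save('pics/s10.png',cv2.resize(c['img'][120:220,270:370],None,fx=6,fy=6))
```

```text
t 18.45 tcp [0.5076 0.0723 0.1801] yaw 90.25 F [ 0.6 -0.4  1.6] gap 0.0636
```

View pics/w10.png

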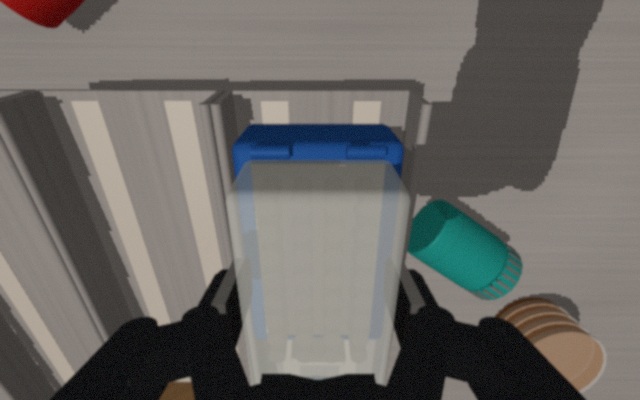

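View pics/s10.png

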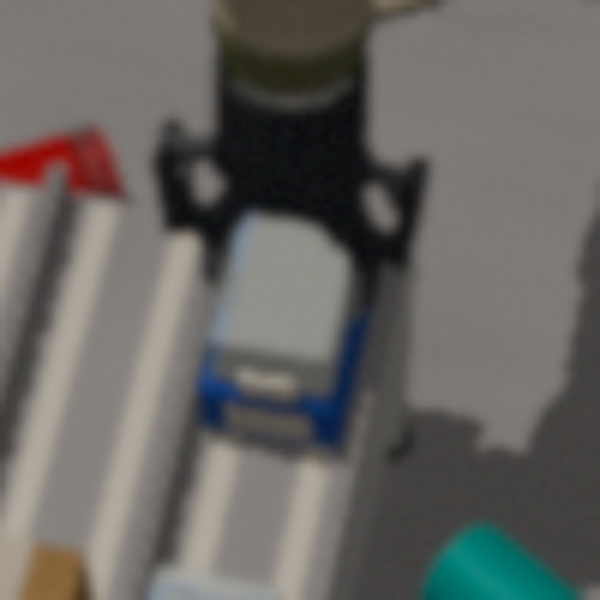

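The box is pivoting in the pads at under 2 N of added force. I'll continue and measure the lid's tilt.

>>> send_rows([
  [0, 0, -0.001, 0, 255],
  [0, 0, -0.001, 0, 255],
  [0, 0, 0, 0, 255],
])

```text
clock: 18.85
tcp_pos: [0.5077, 0.0723, 0.1782]
orientation: [-0.0, 0.706, 0.709, -0.0]
wrist_force: [0.9, -0.6, 1.1]
finger_gap: 0.0636
```

>>> send_rows([
  [0, 0, -0.001, 0, 255],
  [0, 0, 0, 0, 255],
  [0, 0, 0, 0, 255],
])

```text
clock: 19.15
tcp_pos: [0.5077, 0.0723, 0.1772]
orientation: [-0.0, 0.706, 0.709, -0.0]
wrist_force: [0.5, 0.0, 1.4]
finger_gap: 0.0636
```

```bash
cat > tilt.py <<'E'
from h import *
c,p=wrist('wt');P=world(c,p)[c['z_map']>0]
c2=eyes.read_camera('scene');P2=world(c2)[c2['z_map']>0]
save('pics/st.png',cv2.resize(c2['img'][120:280,200:440],None,fx=3,fy=3))
s=monitor.get_state()
for n,Q in(('wrist',P),('scene',P2)):
    x0=s['tcp_pos'][0]
    m=(abs(Q[:,1]-.0723)<.026)&(Q[:,2]>.18)&(Q[:,2]<.232)&(Q[:,0]>x0-.06)&(Q[:,0]<x0+.07)
    q=Q[m]
    if len(q)<20: print(n,'few');continue
    for _ in range(4):
        k=np.polyfit(q[:,0],q[:,2],1);r=q[:,2]-np.polyval(k,q[:,0]);q=q[abs(r)<.004] if (abs(r)<.004).sum()>20 else q
    print(n,len(q),'tilt',np.degrees(np.arctan(k[0])).round(2),'z@tcp',np.polyval(k,x0).round(4),q[:,0].min().round(3),q[:,0].max().round(3))
E
python3 tilt.py
```

```text
t 19.15 tcp [0.5077 0.0723 0.1772] yaw 90.25 F [0.5 0.  1.4] gap 0.0636
wrist 11077 tilt -5.89 z@tcp 0.2103 0.456 0.538
scene 279 tilt -12.28 z@tcp 0.2112 0.487 0.566
```

>>> send_rows([
  [0, 0, -0.001, 0, 255],
  [0, 0, 0, 0, 255],
  [0, 0, 0, 0, 255],
])

```text
clock: 19.55
tcp_pos: [0.5077, 0.0723, 0.1763]
orientation: [-0.0, 0.706, 0.709, -0.0]
wrist_force: [1.0, -0.4, 0.1]
finger_gap: 0.0638
```

>>> send_rows([
  [0, 0, -0.001, 0, 255],
  [0, 0, 0, 0, 255],
  [0, 0, 0, 0, 255],
])

```text
clock: 19.85
tcp_pos: [0.5085, 0.0723, 0.176]
orientation: [0.001, 0.706, 0.709, 0.001]
wrist_force: [1.1, -0.3, 5.0]
finger_gap: 0.0633
```

```bash
python3 tilt.py
```

```text
t 19.85 tcp [0.5085 0.0723 0.176 ] yaw 90.25 F [ 1.1 -0.3  5. ] gap 0.0633
wrist 10896 tilt -6.49 z@tcp 0.2091 0.456 0.538
scene 284 tilt -13.01 z@tcp 0.2098 0.486 0.567
```

View pics/wt.png

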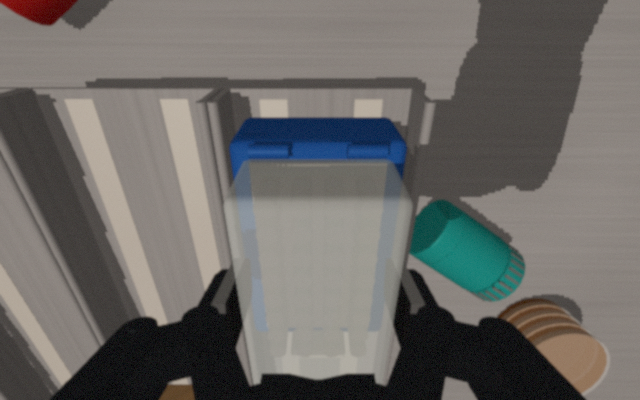

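View pics/st.png

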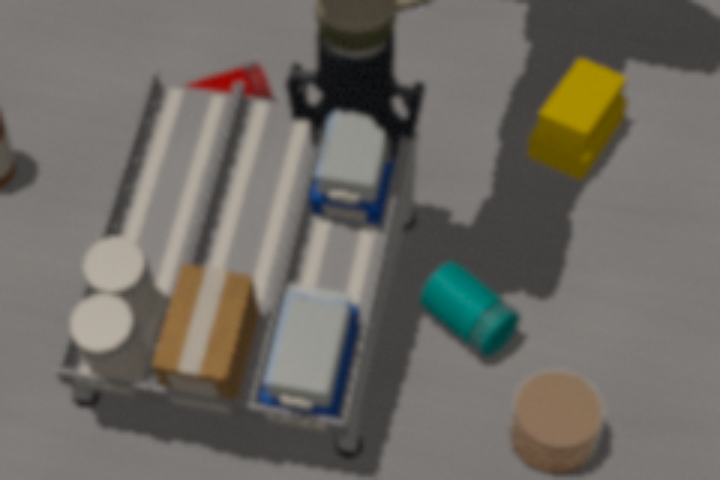

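Force rose from 0.1 to 5 N at the predicted seated height. The two tilt readings disagree, so I'll calibrate the wrist one against the level-held picture w9.

Run:
```python
from h import *
for f,zt in(('w9',.2396),('wt',.176)):
    c=dict(np.load(f+'.npz'));Q=world(c,c['pose']);Z=c['z_map']
    # lid columns
    for rng in((175,250),(175,320)):
        q=Q[rng[0]:rng[1],285:355].reshape(-1,3);z=Z[rng[0]:rng[1],285:355].ravel();q=q[z>0]
        k=np.polyfit(q[:,0],q[:,2],1);print(f,rng,np.degrees(np.arctan(k[0])).round(2),q[:,2].mean().round(4),np.std(q[:,2]-np.polyval(k,q[:,0])).round(4))
```

```text
w9 (175, 250) 7.47 0.2715 0.0019
w9 (175, 320) 1.86 0.2719 0.0015
wt (175, 250) 18.91 0.2146 0.0039
wt (175, 320) -3.87 0.2134 0.0036
```

>>> send_rows([
  [0, 0, -0.001, 0, 255],
  [0, 0, 0, 0, 255],
  [0, 0, 0, 0, 255],
])

```text
clock: 20.25
tcp_pos: [0.5093, 0.0723, 0.1758]
orientation: [0.001, 0.706, 0.709, 0.001]
wrist_force: [1.6, -0.5, 8.7]
finger_gap: 0.0633
```

The height no longer drops while the force rises, so the box is flat on the floor. I'll ease the press and release.

>>> send_rows([
  [0, 0, 0.001, 0, 255],
  [0, 0, 0, 0, 0],
  [0, 0, 0, 0, 0],
  [0, 0, 0, 0, 0],
  [0, 0, 0, 0, 0],
  [0, 0, 0, 0, 0],
  [0, 0, 0, 0, 0],
  [0, 0, 0, 0, 0],
  [0, 0, 0, 0, 0],
])

```text
clock: 21.15
tcp_pos: [0.5078, 0.0723, 0.1753]
orientation: [-0.0, 0.706, 0.709, 0.0]
wrist_force: [-0.3, -0.1, 0.2]
finger_gap: 0.0853
```

Run:
```python
from h import *
wrist('w11')
c=eyes.read_camera('scene');save('pics/s11.png',cv2.resize(c['img'][120:280,200:440],None,fx=3,fy=3))
```

```text
t 21.15 tcp [0.5078 0.0723 0.1753] yaw 90.25 F [-0.3 -0.1  0.2] gap 0.0853
```

View pics/w11.png

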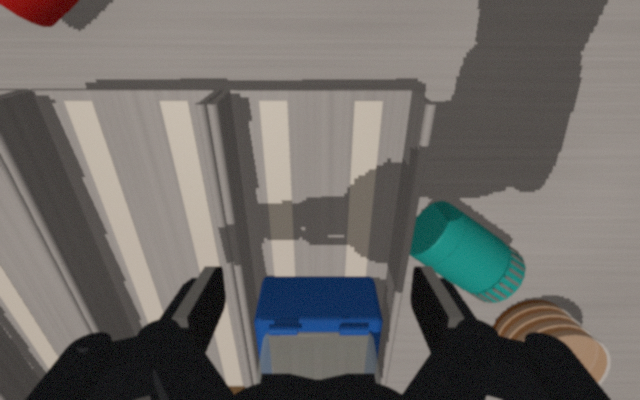

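View pics/s11.png

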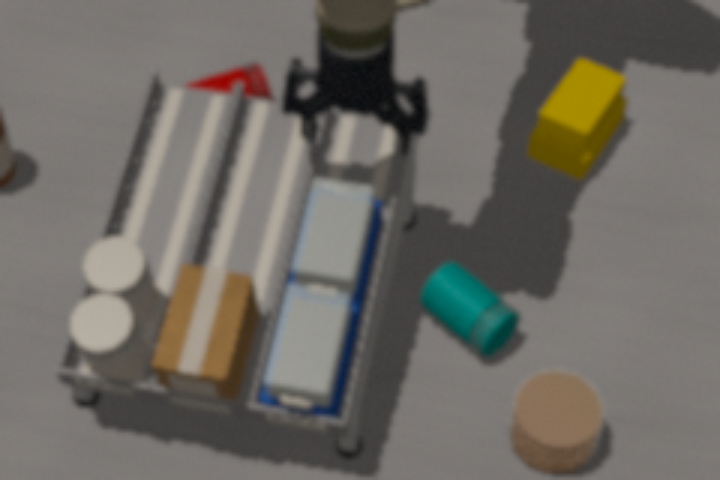

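The box slid down against the stock box, tab first (tab at (322,288) in the crop). I'll retract straight up and back, then do a final check.

>>> send_rows([
  [-0.005, 0, 0.03, 0, 0],
  [-0.01, 0, 0.04, 0, 0],
  [-0.01, 0, 0.04, 0, 0],
  [-0.02, 0, 0.03, 0, 0],
  [-0.02, 0, 0, 0, 0],
  [0, 0, 0, 0, 0],
  [0, 0, 0, 0, 0],
  [0, 0, 0, 0, 0],
])

```text
clock: 22.05
tcp_pos: [0.4432, 0.0723, 0.3146]
orientation: [-0.0, 0.706, 0.709, -0.0]
wrist_force: [1.0, 0.6, -0.3]
finger_gap: 0.0852
```

Run:
```python
from h import *
wrist('w12')
for t in ['new_box_centre','stray_jar_centre','carton_centre']:
    r=eyes.tip_of(t,'wrist');print(t,[(np.round(d['xyz'],3).tolist(),round(d['conf'],2)) for d in r][:4])
c=eyes.read_camera('scene');save('pics/s12.png',c['img'])
for t in ['new_box_centre','stray_jar_centre','stock_box_centre','stock_jar_centre','carton_centre','media_bottle','dishes','phone']:
    r=eyes.tip_of(t,'scene');print(t,[(np.round(d['xyz'],3).tolist(),round(d['conf'],2)) for d in r][:4])
```

```text
t 22.05 tcp [0.4432 0.0723 0.3146] yaw 90.24 F [ 1.   0.6 -0.3] gap 0.0852
new_box_centre []
stray_jar_centre [([0.575, 0.215, 0.028], 0.95), ([0.326, -0.13, 0.032], 0.86)]
carton_centre []
new_box_centre [([0.607, 0.071, 0.151], 0.93), ([0.493, 0.564, 0.038], 0.72), ([0.272, 0.296, 0.041], 0.56)]
stray_jar_centre [([0.695, -0.127, 0.142], 0.79), ([0.33, -0.124, 0.032], 0.59), ([0.576, 0.212, 0.031], 0.56)]
stock_box_centre [([0.726, 0.077, 0.127], 0.68)]
stock_jar_centre [([0.76, -0.116, 0.132], 0.94)]
carton_centre [([0.736, -0.023, 0.134], 0.65)]
media_bottle [([0.479, -0.384, -0.0], 0.77)]
dishes [([0.697, 0.323, 0.001], 0.78), ([0.603, -0.123, 0.112], 0.47), ([0.479, -0.384, 0.0], 0.21)]
phone [([0.662, -0.404, 0.001], 0.81)]
```

View pics/w12.png

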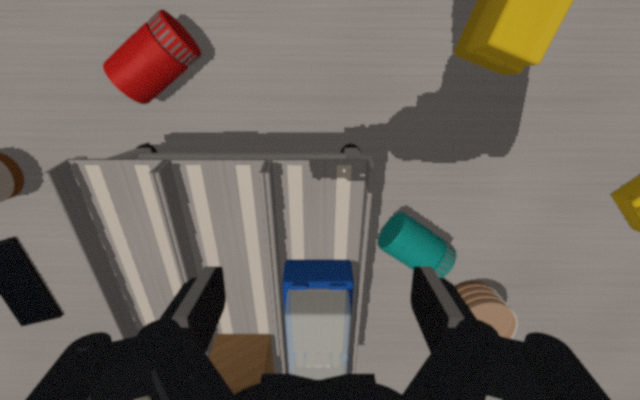

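View pics/s12.png

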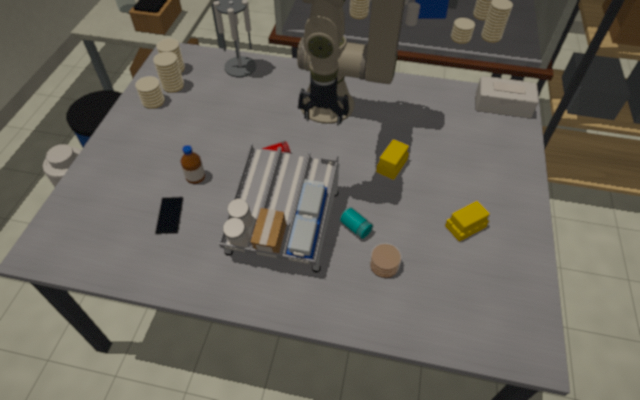

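The new box is at (0.607, 0.071, 0.151), touching the stock box. The jar is at (0.695, -0.127, 0.142), upright and one diameter behind the stock jar. Everything else is where it started and the gripper is clear. Handing in.

```bash
python3 -c "
from h import *
print(ticket.hand_in())"
```

```text
the job is handed in; nothing more can be done
None
```

The job is handed in; the arm's clock read about 23 s of the 58 s allowed.

- **Jar:** I lifted the stray jar out of the left (tip-box) lane, keeping its tilt. I set it down on contact (about 3 N) at the high end of the right (jars') lane. It slid down and stands upright against the jar that was waiting there.
- **Tip box:** I gripped the blue box by its lid and turned it so the tab pointed down the slope. I lowered it onto its rear edge at the high end of the tip-box lane and pressed it flat with under 9 N before letting go. It slid tab first against the box already there.

**Last checks:** the network positions of both moved parts match touching their neighbours, to within a few mm. The stock items and bystanders I measured again were within about 3 mm of their starting positions. The gripper is open and clear above the rack.

**What disagreed:** before I released the box, the two depth-based readings of its tilt differed, about 6.5° from the wrist camera and 13° from the scene camera, against a slope of 11°. I relied instead on the height and the force at contact, which both showed it flat. In the final wrist picture the gripper and picture edge hid the jars and most of the carton, and the network did not report the box there, so those final positions come from the scene camera alone.

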